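# Raise the test enclosure's window to the service mark

### The arm

A 6-joint arm with a two-finger parallel gripper is mounted at the origin on the work surface. World frame = base frame: x ahead of the robot, y to its left, z up, the work surface at z = 0. Lengths are in m, angles in rad, forces in N, time in s.
With the tool pointing down it reaches from about 0.425 to 0.95 m from the base axis. Payload 3.5 kg.
Tool frame: the origin (TCP) lies at the very end of the fingers, on their centre line; the grasp point (between the pads) lies 19 mm behind it; z points along the fingers, y is the line along which they close (so a half turn about z gives the same grasp; the last joint's range is limited). The gripper opens to 85 mm and grips with 20 to 120 N. Pads are 22 mm wide; open, the fingers measure 114 mm over their backs; the gripper's body (76 mm by 85 mm) begins 54 mm behind the grasp point. The pads swing forward as they close: fully open they stand 13 mm farther back than shut.
Start: joints at [1.106, 0.286, 1.577, -0, 1.279, -0.15], TCP at [0.209, 0.642, 0.204] pointing down, gripper open.
Joint ranges: [-2.77, 2.77], [-0.9, 2.22], [0.21, 2.48], [-1.53, 4.67], [0.24, 2.81], [-2.84, 2.84]. Speed limits (rad/s): [2.79, 2.79, 3.14, 3.14, 3.14, 3.14].

### API

Orientations are given as a unit quaternion [x, y, z, w].
In Python, from station import arm, imaging, models gives the robot as it stands.
- The arm moves only by the tool send_rows, never from a script. Its argument "series" is a list of rows, each a list of 3 entries, a list of its own where there are three numbers: the shift along the tool's x, y, z in units of 0.02 m (1.0 is 0.02 m), then the turn about the tool's z in units of 0.15 rad (1.0 is 0.15 rad), then the closure in counts, from 0 (fully open) to 255 (shut). In form: [[[dx, dy, dz], turn, fingers], ...]. A call has 1 to 10 rows; each row shifts and turns the commanded pose from where the row before left it, along the tool's axes as they then stand; what a row does not reach is not made up. A row lasts 1/10 s, in which the tool goes at most 50 mm and 8.59 degrees, less where a joint would pass 70% of its speed; a pose out of reach is approached as far as the arm can. A call with a number of a shift or a turn outside -1 to 1 is refused whole. A call with a gripper value outside its range is refused whole. The fingers move at their own pace and stop on an object; the grip force is fixed at half the most. Time passes only in rows, so rows that do not move let the fingers close. It gives the time, the measured TCP pose, the force, the opening and the grip force at its end, in the units of the state.
- arm.get_state(): the state, without advancing time (a new reading comes with each control period).
- imaging.grab_frame(name): name is "side" or "top" or "wrist"; returns the picture (384x512x3 uint8, red, green, blue); there is no depth.
- imaging.calibration(name): a dict with "K" (3x3 intrinsics, pixels), "rvec" (rotation vector, rad) and "tvec" (3), from world to camera coordinates, as OpenCV has them; the wrist camera has in their place "tool_from_camera" (4x4, takes a point from camera to tool coordinates, whose origin is the TCP and whose axes are the flange's). Camera axes: x right, y down, z forward; pixel columns grow to the right and rows downward; lengths in m; the calibration is good to about 2 mm. A picture is of the moment at which its call begins: read the wrist's pose just before it. calibration takes no time and is no camera call.
- arm.sign_off(): hands the job in; it is judged then, once.
Trained networks look in the newest picture that a camera, given by its name, has taken for a name from the list of things; names that differ only in an ending like _2 or _b are one class to them, and where a whole thing is asked for, a point or a joint stands for the part that bears it (a point fixed in the world has none). Each returns a list of dicts, best first, with "p" (0 to 1); they miss things now and then, are a little off and sometimes report something else, mostly with a low value. They report only what shows in the picture. A call takes as long as a camera call.
- models.trace(camera, thing): "region" (384x512 bool, what is visible of it) and "bbox" ([left, top, right, bottom] in pixels, round what is visible of it).
The state is a dict: "time_s": time; "qpos": joint angles; "qvel": joint speeds; "effort": joint torques, N m; "tool_pos": TCP position; "tcp_rot": TCP orientation; "ft_force": force on the tool from outside, world axes, zero at the start; "wrist_torque": the same for the moment, N m; "gripper_width": opening from 0.0 (shut) to 1.0 (fully open); "grip_force": force on a finger pad.
Only numpy, scipy, OpenCV 4.12 (cv2) and the standard library are available. Lean on these libraries where they do the work, as an engineer would, in place of code of your own. Each camera call takes 0.05 s, during which the arm holds its last target. There are 200 camera calls.

### The job

Push the sloping clear window of the bench test enclosure up from beneath its blue lip until its red pointer stands within the length of the green marker clip on the side rail, then leave it standing there. Only push with the outside of the fingers: do not pinch the lip, and leave the marker clip, clamp meter, screwdriver, tape roll and carton where they are.

Things in the scene. Friction and masses are not known exactly. Their poses are not given: they have to be found in the camera images.
- enclosure: Fixed bench enclosure, 300 deep (x) x 330 wide (y), 370 mm high, aluminium frame with a clear sliding window on its sloping front. Origin: centre of its underside on the table; its x axis points to its rear (away from the front), z up. The window plane leans 35 degrees back from upright: up the slope is (0.574, 0, 0.819) in this frame, outward from the window is (-0.819, 0, 0.574). The front sill, below the window, is 150 mm in front of the origin and 64 mm high.
- sash (a joint): How far the window has been slid up its slope, in m: 0 shut, 0.19 fully up; it starts at 0 to 0.03. It is counterbalanced, has about 3 N of friction and some damping, needs about 3 to 6 N along the slope to move, and stays wherever it is left.
- lip: Blue lip bar along the window's lower edge, 200 mm long (y), 10 mm thick, firm (gives under 1 mm), standing 40 mm out from the window plane; there is free space below and in front of it. Its origin is in the middle of the lip's underside, on the window plane. Its z axis points up the slope, its -x axis outward, y along the lip.
- lip_edge (a point): Middle of the lip's lower outer edge (40 mm out from the window plane, at the height of the lip's underside); same axes as the lip. It rises with the window.
- lip_cap: Yellow strip 200 x 27 x 5 mm on top of the lip, set back 8 mm from the lip's outer edge. Not to be touched together with the lip (that would be pinching it). Origin as for the lip, same axes.
- pointer (a point): Red pointer at the left (+y) end of the window's lower edge, 4 mm thick bar along y, beside the left rail; same axes as the lip. It moves with the window.
- mark (a point): Centre of the green marker clip on the left (+y) sloping rail of the enclosure: 26 mm wide, 18 mm long along the slope, 8 mm thick. Its z axis points up the slope. The pointer stands within the clip's length when it is no more than 9 mm above or below this point along the slope. The clip can be displaced if struck.
- meter: Red clamp meter lying beside the enclosure, 200 x 70 x 36 mm, long axis x, origin near its middle on the table. Leave alone.
- tape: Yellow roll of tape, 60 mm across, 19 mm high, lying in front of the enclosure; origin at its underside. Leave alone.
- driver: Screwdriver with orange handle lying beside the enclosure, 180 mm long, along x. Leave alone.
- carton: Open cardboard box with orange modules in it, 90 x 120 x 50 mm, beside the enclosure; origin centre of its underside. Leave alone.

How it is judged:
By the outcome, as a careful person would: the job done as asked, in the order asked, and still so for the second after the job is handed in, with the robot touching nothing.
It also fails if it takes over 32 s, if anything falls off the work surface, if the arm or the gripper's body presses on something with over 40 N, if the wrist force passes 120 N, or if a joint passes its speed limit or range.

## Working session

There is one attempt and no reset: what is moved stays moved. The work goes in short steps, Python scripts to look and compute and a tool call to move; the robot and the scene stay as the last step left them, time stands still between calls to the robot, and variables do not carry over. Pictures are saved under pics/ and viewed, at most 10 in all, crops included, and the job is handed in when it is done.

Besides the shell and the picture viewer there is one more tool, called after "Request:" by a JSON object that holds its "fn" and its "kwargs", one argument or row to a line. send_rows: Moves the arm, as the interface text tells. Shifts and turns lie within -1 to 1; 1 stands for 0.02 m of shift or 0.15 rad of turn. Its arguments: {"type":"object","properties":{"series":{"type":"array"}},"required":["series"]}

```bash
mkdir -p pics; cat > h.py <<'E'
import numpy as np, cv2
from station import arm, imaging, models
from scipy.spatial.transform import Rotation as R
def snap(n,f):
    im=imaging.grab_frame(n); cv2.imwrite('pics/'+f,im[:,:,::-1]); return im
def cam(n):
    c=imaging.calibration(n); return np.array(c['K']),np.array(c['rvec'],float),np.array(c['tvec'],float)
def proj(n,P):
    K,r,t=cam(n); return cv2.projectPoints(np.atleast_2d(P).astype(float),r,t,K,None)[0][:,0]
def ray(n,uv):
    K,r,t=cam(n); M=cv2.Rodrigues(r)[0]; d=M.T@np.linalg.inv(K)@np.array([uv[0],uv[1],1.]); return -M.T@t.ravel(), d/np.linalg.norm(d)
E
python3 - <<'E'
from h import *
a=snap('side','s0.png'); b=snap('top','t0.png')
cv2.imwrite('pics/st.png',np.hstack([cv2.resize(a,(400,300)),cv2.resize(b,(400,300))])[:,:,::-1])
s=arm.get_state(); print({k:np.round(v,3) for k,v in s.items()})
for n in('side','top'):
    K,r,t=cam(n); print(n,K[0,0],ray(n,(256,192)))
    for th in('enclosure','lip','lip_cap','pointer','mark','meter','tape','driver','carton'):
        o=models.trace(n,th); print(th,[(round(x['p'],2),np.round(x['bbox'])) for x in o[:2]])
E
```

```text
{'time_s': np.float64(0.1), 'qpos': array([ 1.106,  0.287,  1.578, -0.   ,  1.279, -0.15 ]), 'qvel': array([-0.001, -0.001, -0.002,  0.   , -0.001, -0.   ]), 'effort': array([ 0.0000e+00, -4.0729e+01, -2.9370e+01, -0.0000e+00,  3.0000e-03,
        0.0000e+00]), 'tool_pos': array([0.209, 0.641, 0.202]), 'tcp_rot': array([ 0.157,  0.988, -0.001, -0.   ]), 'ft_force': array([ 0.62 , -0.683, -0.491]), 'wrist_torque': array([ 0.007,  0.015, -0.023]), 'grip_force': np.float64(0.0), 'gripper_width': np.float64(0.998)}
side 349.1061675079284 (array([0.30152466, 0.61944641, 0.77673914]), array([ 0.36858683, -0.61074081, -0.7008134 ]))
enclosure [(0.71, array([153.,  55., 320., 274.]))]
lip [(0.74, array([268., 183., 310., 227.])), (0.23, array([289., 260., 308., 282.]))]
lip_cap [(0.75, array([265., 177., 306., 224.]))]
pointer [(0.69, array([225., 126., 310., 234.]))]
mark []
meter [(0.6, array([305., 162., 343., 189.]))]
tape [(0.78, array([288., 258., 307., 282.]))]
driver [(0.67, array([210., 284., 271., 325.]))]
carton [(0.91, array([150., 232., 210., 289.]))]
top 460.29453401846695 (array([0.42924378, 0.0426054 , 1.24614292]), array([ 0.15033359,  0.00472403, -0.98862404]))
enclosure [(0.84, array([186.,  60., 356., 228.]))]
lip [(0.82, array([220., 211., 304., 220.]))]
lip_cap [(0.89, array([220., 201., 304., 214.]))]
pointer [(0.55, array([205., 149., 320., 219.]))]
mark [(0.4, array([209., 151., 319., 221.])), (0.38, array([196., 169., 202., 174.]))]
meter [(0.57, array([340., 165., 378., 241.])), (0.54, array([145., 129., 196., 168.]))]
tape [(0.71, array([219., 214., 304., 219.])), (0.66, array([215., 238., 236., 259.]))]
driver [(0.71, array([165., 184., 175., 252.]))]
carton [(0.63, array([146., 129., 194., 168.])), (0.63, array([342., 166., 381., 240.]))]
```

View pics/s0.png

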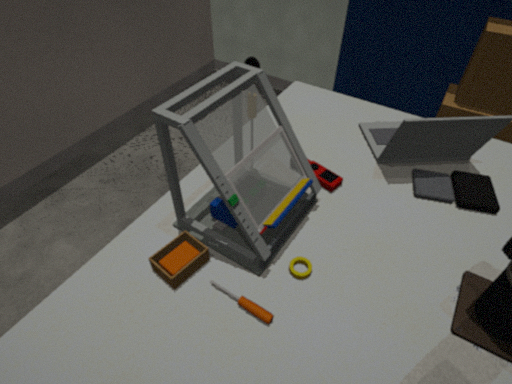

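View pics/t0.png

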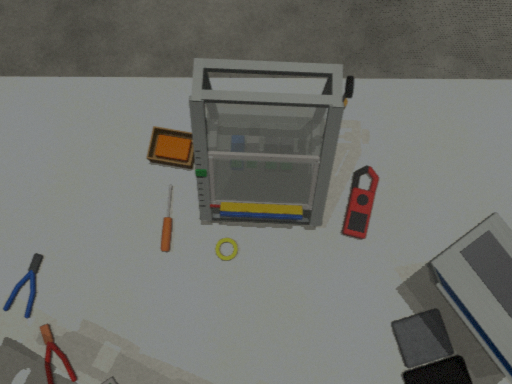

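The side view shows the enclosure (153–320, 55–274), with a blue and yellow lip near (285,205) and a green clip near (232,201). In the top view the lip is at (220–304, 205–220), the green clip at (201,173) and a red pointer near (214,207). I'll zoom in on both.

```bash
python3 - <<'E'
from h import *
a=cv2.imread('pics/s0.png'); b=cv2.imread('pics/t0.png')
A=cv2.resize(a[165:275,195:325],None,fx=5,fy=5,interpolation=cv2.INTER_CUBIC)
B=cv2.resize(b[140:240,180:330],None,fx=5,fy=5,interpolation=cv2.INTER_CUBIC)
cv2.imwrite('pics/sc.png',cv2.convertScaleAbs(A,alpha=1.5)); cv2.imwrite('pics/tc.png',cv2.convertScaleAbs(B,alpha=1.5))
for n,im,(x0,y0,x1,y1) in(('side',a,(195,165,325,275)),('top',b,(180,140,330,240))):
    h=cv2.cvtColor(im,cv2.COLOR_BGR2HSV)
    for c,lo,hi in(('green',50,80),('red',172,180),('red0',0,6),('yellow',20,33),('blue',105,120)):
        m=cv2.inRange(h,(lo,110,50),(hi,255,255)); q=np.zeros_like(m); q[y0:y1,x0:x1]=m[y0:y1,x0:x1]
        k,l,st,ce=cv2.connectedComponentsWithStats(q)
        print(n,c,[(s[:5].tolist(),np.round(e,1).tolist()) for s,e in zip(st[1:],ce[1:]) if s[4]>4])
E
```

```text
side green [([228, 194, 10, 12, 74], [233.1, 199.6])]
side red [([316, 165, 3, 5, 6], [317.3, 167.3])]
side red0 [([313, 165, 12, 22, 110], [319.6, 174.1]), ([260, 227, 7, 8, 22], [262.8, 230.1])]
side yellow [([263, 178, 46, 47, 391], [285.3, 201.9]), ([289, 257, 23, 18, 237], [300.0, 265.6])]
side blue [([270, 180, 43, 48, 249], [290.9, 205.0]), ([210, 197, 14, 15, 108], [216.4, 203.6]), ([221, 213, 5, 2, 6], [223.2, 213.5]), ([219, 215, 3, 5, 7], [219.7, 216.7])]
top green [([196, 169, 10, 7, 68], [200.5, 172.0])]
top red []
top red0 [([210, 204, 10, 4, 25], [214.4, 205.6])]
top yellow [([220, 202, 83, 13, 751], [261.0, 207.8]), ([221, 238, 11, 2, 17], [226.2, 238.6])]
top blue [([220, 212, 82, 7, 336], [260.5, 215.1])]
```

View pics/sc.png

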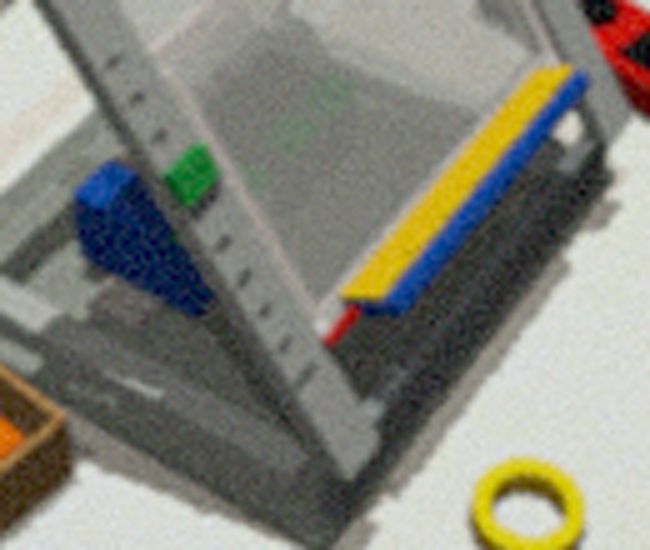

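View pics/tc.png

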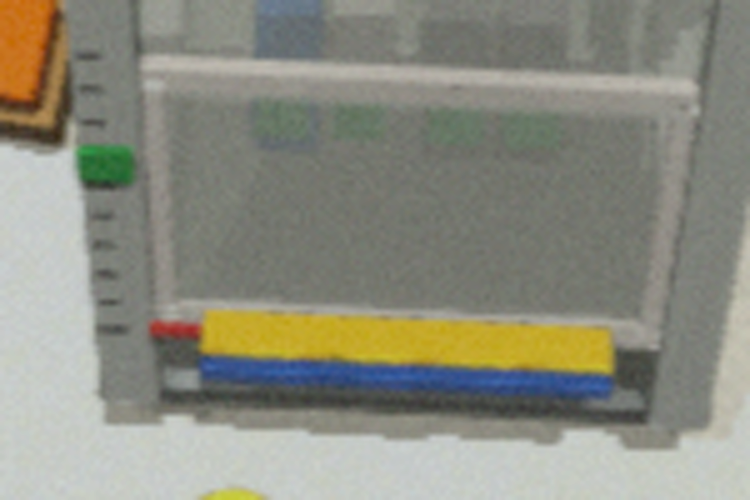

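The side crop shows the yellow cap on the blue lip, a red pointer stub at about (262,230) and the green clip at about (233,200). In the top crop the pointer is at about (214,205.5), the clip at (201,172.5), and the lip's outer edge runs from (220.5,215) to (302.5,219). Next I'll fit the lip pose and triangulate.

```bash
cat > fit.py <<'E'
from h import *
from scipy.optimize import least_squares
def tri(us,ut):
    o1,d1=ray('side',us);o2,d2=ray('top',ut)
    A=np.c_[d1,-d2]; k=np.linalg.lstsq(A,o2-o1,rcond=None)[0]
    p,q=o1+k[0]*d1,o2+k[1]*d2; return (p+q)/2,np.linalg.norm(p-q)
def Rl(yaw): return R.from_euler('z',yaw).as_matrix()@np.array([[.819,0,.574],[0,1,0],[-.574,0,.819]])
E
python3 - <<'E'
from fit import *
L=np.array([[-5,100,15],[-5,-100,15],[-32,-100,15],[-32,100,15],[-40,100,0],[-40,-100,0]])/1e3
T=np.array([[203,310],[612,328],[612,373],[203,357],[203,376],[612,396]])/5+[179.6,139.6]
Ls=np.array([[-5,100,15],[-32,100,15],[-5,-100,15],[-32,-100,15],[-40,-100,0],[-40,100,0]])/1e3
S=np.array([[345,297],[390,298],[540,67],[575,67],[588,82],[400,313]])/5+[194.6,164.6]
def f(p):
    W=lambda X:p[:3]+X@Rl(p[3]).T
    return np.r_[(proj('top',W(L))-T).ravel(),(proj('side',W(Ls))-S).ravel()]
r=least_squares(f,[.6,0,.1,0],loss='soft_l1'); p=r.x
print(np.round(p,4),'\n',np.round(f(p).reshape(-1,2),1).tolist())
M=Rl(p[3]); print('lip_edge',p[:3]+M@[-.04,0,0], 'upslope',M[:,2])
g,e=tri((233.1,199.6),(200.5,172.2)); print('green',g,e,'lipframe',M.T@(g-p[:3]))
for a,b in (((262.8,230.1),(214.4,205.6)),((266,227),(220.2,205.8))):
    q,e=tri(a,b); print('ptr',q,e,M.T@(q-p[:3]))
E
```

```text
[ 0.5667  0.0344  0.1062 -0.0313] 
 [[0.7, 0.5], [0.1, 0.1], [0.5, -0.6], [-0.3, -0.6], [-0.4, 2.1], [0.1, 1.4], [-1.1, -0.3], [-2.2, -0.8], [-1.4, 0.3], [-0.7, -0.8], [1.3, 0.4], [1.1, 1.0]]
lip_edge [0.53391539 0.03543911 0.12918731] upslope [ 0.57371882 -0.01796426  0.819     ]
green [0.63082679 0.17489995 0.21079791] 0.0015237574034486694 lipframe [-0.01109706  0.14242553  0.11993366]
ptr [0.56503529 0.14994183 0.11931298] 0.0016970115090224934 [-0.01180183  0.11542058  0.00771004]
ptr [0.56466184 0.13573491 0.11691629] 0.0022970017587237166 [-0.01036768  0.10120893  0.00578811]
```

The fit holds to about 1–2 px. The lip edge is at about (0.534, 0.035, 0.129), yaw −0.031, and the pointer has to rise about 113 mm along the slope. I'll close the fingers, square the tool up, and move to a standoff in front.

Request:
{"fn": "send_rows", "kwargs": {
  "series": [
    [[0, 0, 0], -1, 255],
    [[0, 0, 0], -0.9, 255],
    [[-0.47, -1, 0], 0, 255],
    [[-0.47, -1, 0], 0, 255],
    [[-0.47, -1, 0], 0, 255],
    [[-0.47, -1, 0], 0, 255],
    [[-0.47, -1, 0], 0, 255],
    [[-0.47, -1, 0], 0, 255],
    [[-0.47, -1, 0], 0, 255],
    [[-0.47, -1, 0], 0, 255]
  ]
}}

```text
time_s: 2.0
tool_pos: [0.2797, 0.4788, 0.2039]
tcp_rot: [0.015, 1.0, 0.0, 0.0]
ft_force: [0.0, 0.0, 0.7]
gripper_width: 0.001
grip_force: 0.0
```

Request:
{"fn": "send_rows", "kwargs": {
  "series": [
    [[-0.47, -1, 0], 0, 255],
    [[-0.47, -1, 0], 0, 255],
    [[-0.47, -1, 0], 0, 255],
    [[-0.47, -1, 0], 0, 255],
    [[-0.47, -1, 0], 0, 255],
    [[-0.47, -1, 0], 0, 255],
    [[-0.47, -1, 0], 0, 255],
    [[-0.47, -1, 0], 0, 255],
    [[-0.47, -1, 0], 0, 255],
    [[-0.47, -1, 0], 0, 255]
  ]
}}

```text
time_s: 3.0
tool_pos: [0.3677, 0.2761, 0.204]
tcp_rot: [0.015, 1.0, 0.0, 0.0]
ft_force: [0.7, 0.5, 0.2]
gripper_width: 0.0
grip_force: 0.0
```

Request:
{"fn": "send_rows", "kwargs": {
  "series": [
    [[-0.47, -1, 0], 0, 255],
    [[-0.47, -1, 0], 0, 255],
    [[-0.47, -1, 0], 0, 255],
    [[-0.47, -1, 0], 0, 255],
    [[-0.47, -1, 0], 0, 255],
    [[-0.47, -1, 0], 0, 255],
    [[-0.47, -1, 0], 0, 255],
    [[-0.47, -1, 0], 0, 255],
    [[-0.47, -1, 0], 0, 255],
    [[-0.47, -1, 0], 0, 255]
  ]
}}

```text
time_s: 4.0
tool_pos: [0.4557, 0.0734, 0.204]
tcp_rot: [0.015, 1.0, -0.0, 0.0]
ft_force: [-0.3, 0.1, -0.0]
gripper_width: -0.001
grip_force: 0.0
```

Request:
{"fn": "send_rows", "kwargs": {
  "series": [
    [[-0.47, -1, 0], 0, 255],
    [[-0.47, -0.8, 0], 0, 255],
    [[0, 0, 0], 0, 255],
    [[0, 0, 0], 0, 255]
  ]
}}

```text
time_s: 4.4
tool_pos: [0.473, 0.0377, 0.2038]
tcp_rot: [0.015, 1.0, 0.0, -0.0]
ft_force: [-0.0, -0.3, -0.1]
gripper_width: 0.0
grip_force: 0.0
```

Request:
{"fn": "send_rows", "kwargs": {
  "series": [
    [[0, 0, 1], 0, 255],
    [[0, 0, 1], 0, 255],
    [[0, 0, 1], 0, 255],
    [[0, 0, 1], 0, 255],
    [[0, 0, 0.7], 0, 255],
    [[-0.7, 0, 0], 0, 255],
    [[-0.7, 0, 0], 0, 255],
    [[0, 0, 0], 0, 255],
    [[0, 0, 0], 0, 255]
  ]
}}

```text
time_s: 5.3
tool_pos: [0.5008, 0.0373, 0.1098]
tcp_rot: [0.015, 1.0, 0.0, -0.0]
ft_force: [-0.4, 0.1, -0.9]
gripper_width: -0.002
grip_force: 0.0
```

```bash
python3 - <<'E'
from h import *
a=snap('side','s1.png'); w=snap('wrist','w1.png')
A=cv2.resize(a[140:270,200:330],(520,520),interpolation=cv2.INTER_CUBIC)
cv2.imwrite('pics/s1c.png',cv2.convertScaleAbs(A,alpha=1.5)[:,:,::-1])
print(arm.get_state()['ft_force'])
E
```

```text
[-0.63040848  0.19966803 -0.09544935]
```

View pics/s1c.png

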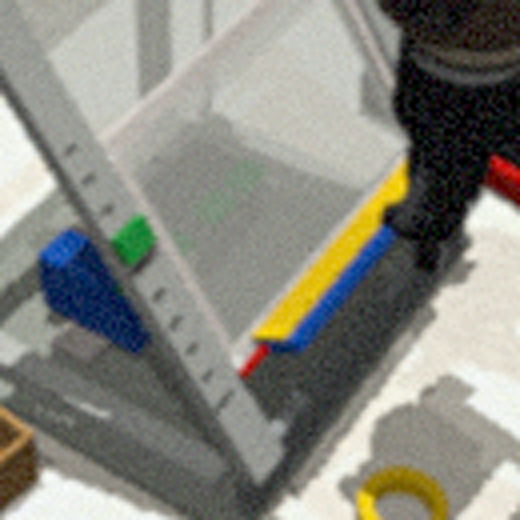

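The finger tip is just in front of and below the lip's outer edge, and the tape and cap are clear. I'll approach until it touches.

Request:
{"fn": "send_rows", "kwargs": {
  "series": [
    [[-0.4, 0, 0], 0, 255],
    [[-0.3, 0, 0], 0, 255],
    [[-0.1, 0, 0], 0, 255],
    [[-0.1, 0, 0], 0, 255],
    [[0, 0, 0], 0, 255]
  ]
}}

```text
time_s: 5.9
tool_pos: [0.5193, 0.0362, 0.1097]
tcp_rot: [0.015, 1.0, 0.0, -0.0]
ft_force: [-0.2, 0.3, -0.3]
gripper_width: -0.001
grip_force: 0.0
```

Request:
{"fn": "send_rows", "kwargs": {
  "series": [
    [[-0.1, 0, 0], 0, 255],
    [[-0.1, 0, 0], 0, 255],
    [[0, 0, 0], 0, 255]
  ]
}}

```text
time_s: 6.2
tool_pos: [0.5233, 0.0362, 0.1098]
tcp_rot: [0.015, 1.0, -0.0, 0.0]
ft_force: [-0.8, 0.8, -0.5]
gripper_width: 0.001
grip_force: 0.0
```

Request:
{"fn": "send_rows", "kwargs": {
  "series": [
    [[-0.1, 0, 0], 0, 255],
    [[-0.1, 0, 0], 0, 255],
    [[0, 0, 0], 0, 255]
  ]
}}

```text
time_s: 6.5
tool_pos: [0.5274, 0.036, 0.1098]
tcp_rot: [0.015, 1.0, -0.0, 0.0]
ft_force: [-0.4, 0.7, -0.0]
gripper_width: -0.002
grip_force: 0.0
```

Request:
{"fn": "send_rows", "kwargs": {
  "series": [
    [[-0.1, 0, 0], 0, 255],
    [[-0.1, 0, 0], 0, 255],
    [[0, 0, 0], 0, 255]
  ]
}}

```text
time_s: 6.8
tool_pos: [0.5309, 0.036, 0.1097]
tcp_rot: [0.015, 1.0, 0.0, -0.0]
ft_force: [-1.1, -0.0, 1.4]
gripper_width: 0.002
grip_force: 0.7
```

```bash
python3 - <<'E'
from h import *
a=snap('side','s2.png'); b=snap('top','t2.png'); w=snap('wrist','w2.png')
A=cv2.resize(a[150:250,240:340],(400,400),interpolation=cv2.INTER_CUBIC)
B=cv2.resize(b[145:245,190:315],(400,320),interpolation=cv2.INTER_CUBIC); B=np.vstack([B,np.zeros((80,400,3),np.uint8)])
cv2.imwrite('pics/c2.png',cv2.convertScaleAbs(np.hstack([A,B]),alpha=1.7)[:,:,::-1])
s=arm.get_state();print(s['ft_force'],s['tool_pos'])
E
```

```text
[0.13721844 0.57057923 1.04648872] [0.53088559 0.03597737 0.10967178]
```

View pics/c2.png

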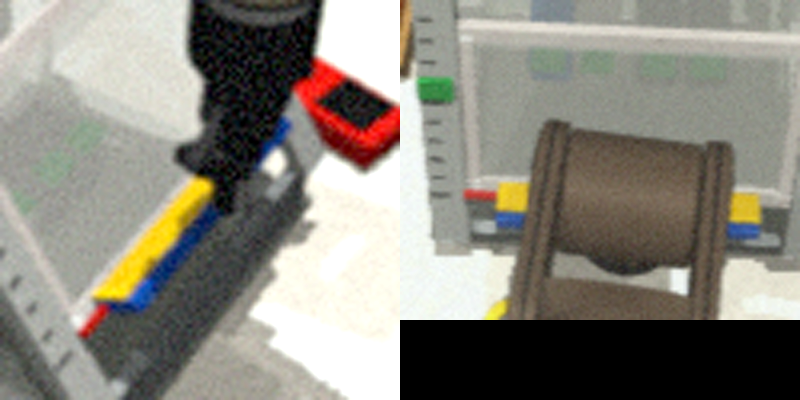

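The finger is at the lip edge with the reading close to noise. I'll raise the tip 4 mm so the knuckle stays clear of the cap, then keep pressing in to confirm contact.

Request:
{"fn": "send_rows", "kwargs": {
  "series": [
    [[0, 0, -0.2], 0, 255],
    [[-0.1, 0, 0], 0, 255],
    [[-0.1, 0, 0], 0, 255],
    [[0, 0, 0], 0, 255]
  ]
}}

```text
time_s: 7.35
tool_pos: [0.5355, 0.0358, 0.1139]
tcp_rot: [0.015, 1.0, -0.0, 0.0]
ft_force: [0.2, 0.3, 0.5]
gripper_width: 0.002
grip_force: 0.0
```

```bash
python3 - <<'E'
from h import *
a=snap('side','s3.png'); b=snap('top','t3.png'); w=snap('wrist','w3.png')
for f in('t0','t2','t3','s0','s1','s2','s3'):
    im=cv2.imread(f'pics/{f}.png'); h=cv2.cvtColor(im,cv2.COLOR_BGR2HSV)
    x0,x1,y0,y1=(205,222,198,212) if f[0]=='t' else (255,270,220,240)
    m=cv2.inRange(h,(0,110,50),(8,255,255))[y0:y1,x0:x1]; y,x=np.nonzero(m); print(f,'ptr',len(x),x.mean()+x0,y.mean()+y0)
K,_,_=cam('side')
print(proj('side',[[.5355,.0358,.1139],[.5355,.0358,.1339]]),proj('top',[[.5355,.0358,.1139]]))
A=cv2.resize(a[150:250,240:340],(400,400),interpolation=cv2.INTER_CUBIC)
B=cv2.resize(w,(400,300)); B=np.vstack([B,np.zeros((100,400,3),np.uint8)])
cv2.imwrite('pics/c3.png',cv2.convertScaleAbs(np.hstack([A,B]),alpha=2.2)[:,:,::-1])
E
```

```text
t0 ptr 27 214.74074074074073 205.66666666666666
t2 ptr 29 214.55172413793105 205.6551724137931
t3 ptr 27 214.40740740740742 205.55555555555554
s0 ptr 22 262.77272727272725 230.13636363636363
s1 ptr 25 262.88 230.24
s2 ptr 23 262.7826086956522 230.47826086956522
s3 ptr 21 262.6666666666667 230.28571428571428
[[294.68549054 207.13244789]
 [295.38008932 201.80480035]] [[260.72341823 218.49301321]]
```

View pics/c3.png

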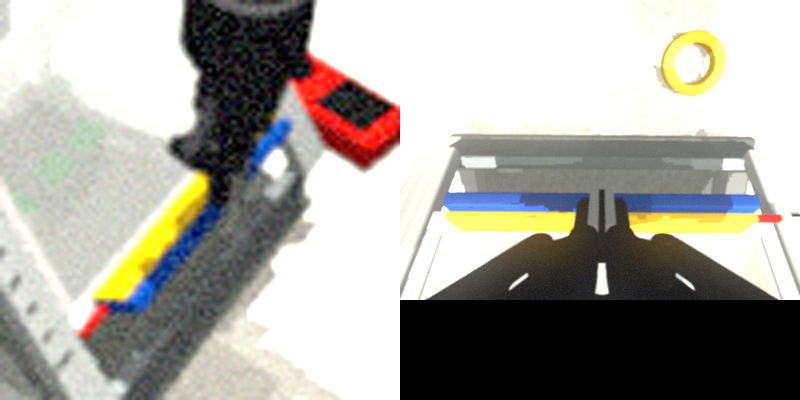

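```bash
cat >> fit.py <<'E'
def wproj(P,s=None):
    s=s or arm.get_state(); c=imaging.calibration('wrist'); T=np.eye(4); T[:3,:3]=R.from_quat(s['tcp_rot']).as_matrix(); T[:3,3]=s['tool_pos']
    M=np.linalg.inv(T@np.array(c['tool_from_camera'])); P=np.atleast_2d(P); Q=P@M[:3,:3].T+M[:3,3]
    q=Q@np.array(c['K']).T; return q[:,:2]/q[:,2:]
E
python3 - <<'E'
from fit import *
p=np.array([.5667,.0344,.1062,-.0313]); M=Rl(p[3])
L=np.array([[-5,100,15],[-5,-100,15],[-32,-100,15],[-32,100,15],[-40,100,10],[-40,-100,10],[-40,100,0],[-40,-100,0]])/1e3
c=imaging.calibration('wrist'); s=arm.get_state(); print(np.round(c['tool_from_camera'],3),c['K'][0],s['tool_pos'],s['tcp_rot'])
f=lambda q:np.round(q/1.28+[400,0],0).tolist()
print(f(wproj(p[:3]+L@M.T))); print('tcp',f(wproj(s['tool_pos'])))
im=cv2.imread('pics/w3.png'); h=cv2.cvtColor(im,cv2.COLOR_BGR2HSV)
for n,lo,hi in(('b',105,120),('y',20,33)):
    m=cv2.inRange(h,(lo,110,40),(hi,255,255)); 
    for u in(70,150,220,290,370,440): y=np.nonzero(m[200:320,u])[0]+200; print(n,u,y.min() if len(y) else 0,y.max() if len(y) else 0)
E
```

```text
[[ 0.    -0.944 -0.329  0.086]
 [ 1.     0.    -0.001 -0.   ]
 [ 0.001 -0.329  0.944 -0.172]
 [ 0.     0.     0.     1.   ]] [345.54459725   0.         257.89288138] [0.53503689 0.03585524 0.11363559] [ 1.49140126e-02  9.99888778e-01  5.16575098e-06 -5.96647937e-05]
[[740.0, 232.0], [463.0, 232.0], [446.0, 218.0], [757.0, 218.0], [761.0, 206.0], [442.0, 206.0], [755.0, 192.0], [448.0, 191.0]]
tcp [[602.0, 182.0]]
b 70 247 269
b 150 247 269
b 220 248 269
b 290 248 264
b 370 249 270
b 440 250 272
y 70 271 289
y 150 271 296
y 220 272 294
y 290 0 0
y 370 273 298
y 440 274 295
```

```bash
python3 - <<'E'
from fit import *
s=arm.get_state(); t=np.array(s['tool_pos']); Rm=R.from_quat(s['tcp_rot']).as_matrix()
for d in([0,0,0],[.011,0,0],[-.011,0,0],[.011,0,-.01],[.011,0,-.02],[-.011,0,-.02]): print(d,wproj(t+Rm@np.array(d)).round(0))
for f in('w1','w3'):
    g=cv2.cvtColor(cv2.imread(f'pics/{f}.png'),cv2.COLOR_BGR2GRAY); print(f); 
    for r in range(190,300,6): print(r,g[r,216:302:5].tolist())
E
```

```text
[0, 0, 0] [[259. 233.]]
[0.011, 0, 0] [[259. 215.]]
[-0.011, 0, 0] [[259. 251.]]
[0.011, 0, -0.01] [[259. 223.]]
[0.011, 0, -0.02] [[259. 231.]]
[-0.011, 0, -0.02] [[259. 270.]]
w1
190 [191, 193, 196, 193, 194, 174, 186, 198, 197, 192, 197, 189, 193, 193, 191, 197, 186, 196]
196 [186, 183, 197, 196, 194, 199, 191, 193, 197, 192, 194, 195, 197, 197, 192, 193, 194, 186]
202 [135, 120, 116, 113, 116, 115, 116, 113, 116, 111, 113, 114, 112, 112, 112, 112, 112, 114]
208 [134, 117, 119, 116, 116, 113, 116, 117, 115, 118, 116, 112, 115, 113, 116, 111, 114, 116]
214 [61, 63, 62, 61, 60, 62, 60, 63, 63, 62, 61, 59, 60, 59, 59, 58, 61, 60]
220 [59, 56, 57, 58, 57, 58, 56, 60, 61, 61, 58, 58, 57, 57, 58, 55, 59, 57]
226 [51, 54, 53, 54, 54, 52, 52, 53, 51, 48, 52, 52, 48, 50, 53, 49, 49, 53]
232 [51, 49, 51, 49, 55, 50, 51, 51, 52, 50, 49, 51, 51, 48, 48, 49, 50, 45]
238 [46, 49, 47, 48, 47, 49, 49, 46, 48, 46, 49, 48, 47, 47, 47, 48, 48, 48]
244 [47, 48, 48, 46, 48, 46, 56, 56, 26, 37, 55, 57, 45, 45, 47, 47, 47, 47]
250 [57, 56, 50, 50, 50, 50, 55, 54, 23, 31, 54, 56, 47, 52, 51, 47, 51, 50]

[... 1393 characters left out ...]
36, 35, 36, 29, 35, 36, 60, 59, 18, 31, 61, 61, 36, 38, 35, 34, 35, 35]
256 [38, 38, 36, 24, 28, 31, 58, 60, 24, 35, 59, 58, 23, 22, 32, 34, 37, 36]
262 [39, 38, 33, 22, 20, 36, 61, 58, 21, 28, 60, 58, 18, 24, 24, 32, 35, 38]
268 [38, 48, 32, 24, 24, 46, 59, 59, 21, 30, 59, 58, 30, 20, 26, 32, 32, 32]
274 [114, 114, 31, 26, 24, 49, 60, 59, 15, 30, 59, 58, 31, 23, 22, 41, 77, 79]
280 [147, 147, 28, 26, 21, 56, 61, 57, 22, 28, 57, 59, 43, 24, 23, 32, 101, 101]
286 [144, 132, 31, 22, 27, 59, 61, 62, 23, 26, 57, 61, 45, 26, 25, 25, 95, 93]
292 [141, 64, 25, 25, 25, 21, 19, 61, 20, 30, 52, 19, 26, 23, 25, 25, 110, 161]
298 [107, 26, 28, 25, 28, 27, 23, 26, 22, 18, 21, 22, 21, 24, 24, 24, 25, 141]
```

```bash
python3 - <<'E'
from fit import *
g={k:cv2.GaussianBlur(cv2.imread(f'pics/{k}.png'),(3,3),0).astype(int) for k in('s0','s1','s3')}
for k,t in(('s1',[.5008,.0373,.1098]),('s3',[.535,.0358,.1137])):
    t=np.array(t); print(k,'tcp, +10,+20,+30mm; corners',proj('side',t+np.c_[np.zeros((4,2)),[0,.01,.02,.03]]).round(1).tolist(),proj('side',t+[[-.011,.01,0],[-.011,-.01,0],[.011,.01,0]]).round(1).tolist())
    d=np.abs(g[k]-g['s0']).max(2); u0,v0=proj('side',t)[0].astype(int)
    for r in range(v0-16,v0+8): print(r,''.join('#' if x>28 else '+' if x>15 else '.' for x in d[r,u0-25:u0+25]))
    print('col0',u0-25)
E
```

```text
s1 tcp, +10,+20,+30mm; corners [[306.3, 213.8], [306.7, 211.2], [307.2, 208.6], [307.6, 205.9]] [[308.5, 218.0], [311.8, 213.1], [300.7, 214.6]]
197 ................+##############+..............++++
198 ..................+############+..................
199 ...................++#########+...................
200 ......................++####+.........+...........
201 ........................++++......................
202 .......................+++++..+...................
203 .......................+++++..+...................
204 .......................++++..++...................
205 .......................++++.......................
206 ........................+++.......................
207 ..................................................
208 ..................................................
209 ..................................................
210 ..................................................
211 ..................................................
212 ..................................................
213 ..................................................
214 ................
[... 1147 characters left out ...]
########+....................++
203 ...............+##########+.....................+.
204 ...............##########+........................
205 .....+........+#########+.........................
206 ..............+########+..........................
207 ...............+######+...........................
208 ...............+######+...........................
209 ..............++####++............................
210 .............++###++..............................
211 ............++####+...............................
212 ............+####++...............................
213 ...........+####++................................
214 ........+++####++.................................
col0 269
```

The pointer hasn't moved and there is no contact. The wrist view suggests the shut fingertips sit higher than the nominal TCP, so they are probably passing over the lip. I'll back off, go lower (still above the sill) and probe again.

Request:
{"fn": "send_rows", "kwargs": {
  "series": [
    [[1, 0, 0], 0, 255],
    [[0.5, 0, 0], 0, 255],
    [[0, 0, 0.7], 0, 255],
    [[0, 0, 0.7], 0, 255],
    [[-0.2, 0, 0], 0, 255],
    [[-0.1, 0, 0], 0, 255],
    [[0, 0, 0], 0, 255]
  ]
}}

```text
time_s: 8.2
tool_pos: [0.512, 0.0364, 0.0859]
tcp_rot: [0.015, 1.0, -0.0, 0.0]
ft_force: [0.6, -0.5, 0.2]
gripper_width: 0.0
grip_force: 0.0
```

Request:
{"fn": "send_rows", "kwargs": {
  "series": [
    [[-0.1, 0, 0], 0, 255],
    [[-0.1, 0, 0], 0, 255],
    [[-0.1, 0, 0], 0, 255],
    [[0, 0, 0], 0, 255]
  ]
}}

```text
time_s: 8.6
tool_pos: [0.5175, 0.0363, 0.086]
tcp_rot: [0.015, 1.0, -0.0, 0.0]
ft_force: [-0.8, -0.1, 0.3]
gripper_width: -0.001
grip_force: 0.0
```

Request:
{"fn": "send_rows", "kwargs": {
  "series": [
    [[-0.1, 0, 0], 0, 255],
    [[-0.1, 0, 0], 0, 255],
    [[-0.1, 0, 0], 0, 255],
    [[0, 0, 0], 0, 255]
  ]
}}

```text
time_s: 9.0
tool_pos: [0.523, 0.0362, 0.0857]
tcp_rot: [0.015, 1.0, 0.0, -0.0]
ft_force: [-1.2, 0.4, 0.9]
gripper_width: 0.001
grip_force: 0.2
```

Request:
{"fn": "send_rows", "kwargs": {
  "series": [
    [[-0.1, 0, 0], 0, 255],
    [[-0.1, 0, 0], 0, 255],
    [[0, 0, 0], 0, 255]
  ]
}}

```text
time_s: 9.3
tool_pos: [0.5232, 0.0362, 0.0854]
tcp_rot: [0.015, 1.0, -0.0, -0.006]
ft_force: [-12.0, -0.8, 7.9]
gripper_width: 0.003
grip_force: 6.0
```

Contact is at TCP x≈0.523, which matches half the pad width against the fitted edge. Now I'll push along the slope.

Request:
{"fn": "send_rows", "kwargs": {
  "series": [
    [[-0.11, 0, -0.16], 0, 255],
    [[-0.11, 0, -0.16], 0, 255],
    [[-0.11, 0, -0.16], 0, 255],
    [[-0.11, 0, -0.16], 0, 255],
    [[-0.11, 0, -0.16], 0, 255],
    [[0, 0, 0], 0, 255]
  ]
}}

```text
time_s: 9.9
tool_pos: [0.5337, 0.0358, 0.1007]
tcp_rot: [0.015, 1.0, -0.0, -0.006]
ft_force: [-11.4, -1.3, 5.6]
gripper_width: -0.002
grip_force: 5.7
```

```bash
cat > chk.py <<'E'
import sys
from fit import *
k=sys.argv[1]
a=snap('side',f's{k}.png'); b=snap('top',f't{k}.png')
p=np.array([.5667,.0344,.1062]); M=Rl(-.0313)
def cen(im,w,lo,hi):
    x0,y0,x1,y1=w; m=cv2.inRange(cv2.cvtColor(im,cv2.COLOR_RGB2HSV),lo,hi)[y0:y1,x0:x1]; m=m[:]
    n,l,st,ce=cv2.connectedComponentsWithStats(m)
    if n<2: return None
    i=1+np.argmax(st[1:,4]); return ce[i]+[x0,y0],st[i,4]
G=((50,110,40),(80,255,255)); Rd=((0,110,50),(8,255,255))
for nm,lo,hi,wS,wT in(('mark',*G,(220,180,250,225),(190,160,210,185)),('ptr',*Rd,(225,165,275,245),(203,150,224,212))):
    s,t=cen(a,wS,lo,hi),cen(b,wT,lo,hi); print(nm,s,t)
    if s and t: q,e=tri(s[0],t[0]); print('  lipframe0 mm',(1e3*M.T@(q-p)).round(1),round(e*1e3,1))
    if t: # top ray meets plane at 11 mm out
        o,d=ray('top',t[0]); n=M[:,0]; lam=(n@(p-.011*n-o))/(n@d); print('  top-only slope mm',(1e3*M.T@(o+lam*d-p)).round(1))
st=arm.get_state(); print(st['tool_pos'],st['ft_force'],st['time_s'])
E
python3 chk.py 4
```

```text
mark (array([232.92307692, 199.70512821]), np.int32(78)) (array([200.49253731, 172.14925373]), np.int32(67))
  lipframe0 mm [-10.6 142.6 119.7] 1.3
  top-only slope mm [-11.  142.7 120.9]
ptr (array([258.75, 225.  ]), np.int32(24)) (array([214.39285714, 200.60714286]), np.int32(28))
  lipframe0 mm [ -8.8 115.2  23.4] 0.6
  top-only slope mm [-11.  115.   26.2]
[0.53370088 0.03582354 0.10065537] [-11.76336801  -0.29538341   5.6453765 ] 10.0
```

The window is rising, with about 95 mm left.

Request:
{"fn": "send_rows", "kwargs": {
  "series": [
    [[-0.143, 0, -0.205], 0, 255],
    [[-0.143, 0, -0.205], 0, 255],
    [[-0.143, 0, -0.205], 0, 255],
    [[-0.143, 0, -0.205], 0, 255],
    [[-0.143, 0, -0.205], 0, 255],
    [[-0.143, 0, -0.205], 0, 255],
    [[-0.143, 0, -0.205], 0, 255],
    [[-0.143, 0, -0.205], 0, 255],
    [[0, 0, 0], 0, 255]
  ]
}}

```text
time_s: 10.9
tool_pos: [0.557, 0.0349, 0.1339]
tcp_rot: [0.015, 1.0, -0.0, -0.006]
ft_force: [-11.4, -1.9, 5.3]
gripper_width: 0.0
grip_force: 5.7
```

```bash
python3 chk.py 5
```

```text
mark (array([232.8974359 , 199.79487179]), np.int32(78)) (array([200.44615385, 172.24615385]), np.int32(65))
  lipframe0 mm [-10.7 142.7 119.6] 1.2
  top-only slope mm [-11.  142.8 120.6]
ptr (array([251.13043478, 211.30434783]), np.int32(23)) (array([213.5, 189. ]), np.int32(30))
  lipframe0 mm [-10.4 115.2  65.3] 1.5
  top-only slope mm [-11.  115.3  66.9]
[0.55692033 0.03493135 0.13379563] [-11.71387615  -1.60163876   6.03129059] 11.0
```

Remaining distance is about 54 mm. I'll push 40 mm more and then check.

Request:
{"fn": "send_rows", "kwargs": {
  "series": [
    [[-0.143, 0, -0.205], 0, 255],
    [[-0.143, 0, -0.205], 0, 255],
    [[-0.143, 0, -0.205], 0, 255],
    [[-0.143, 0, -0.205], 0, 255],
    [[-0.143, 0, -0.205], 0, 255],
    [[-0.143, 0, -0.205], 0, 255],
    [[-0.143, 0, -0.205], 0, 255],
    [[-0.143, 0, -0.205], 0, 255],
    [[0, 0, 0], 0, 255]
  ]
}}

```text
time_s: 11.9
tool_pos: [0.5801, 0.034, 0.1669]
tcp_rot: [0.015, 1.0, -0.001, -0.006]
ft_force: [-10.8, -1.7, 3.6]
gripper_width: 0.002
grip_force: 5.7
```

```bash
python3 chk.py 6
```

```text
mark (array([232.7654321 , 199.79012346]), np.int32(81)) (array([200.55384615, 172.24615385]), np.int32(65))
  lipframe0 mm [-10.3 142.6 119.5] 0.8
  top-only slope mm [-11.  142.6 120.6]
ptr (array([242.82352941, 197.41176471]), np.int32(17)) (array([212.67741935, 176.96774194]), np.int32(31))
  lipframe0 mm [-10.9 115.2 106.1] 1.1
  top-only slope mm [-11.  115.4 106.9]
[0.58003252 0.03400524 0.16681605] [-11.1597032   -1.55320046   5.27272604] 12.0
```

Request:
{"fn": "send_rows", "kwargs": {
  "series": [
    [[-0.129, 0, -0.184], 0, 255],
    [[-0.129, 0, -0.184], 0, 255],
    [[-0.129, 0, -0.184], 0, 255],
    [[0, 0, 0], 0, 255]
  ]
}}

```text
time_s: 12.4
tool_pos: [0.5878, 0.0337, 0.1779]
tcp_rot: [0.015, 1.0, -0.001, -0.006]
ft_force: [-12.6, -1.9, 4.8]
gripper_width: 0.001
grip_force: 5.8
```

```bash
python3 chk.py 7
```

```text
mark (array([232.98780488, 199.79268293]), np.int32(82)) (array([200.43076923, 172.13846154]), np.int32(65))
  lipframe0 mm [-10.7 142.7 119.6] 1.6
  top-only slope mm [-11.  142.8 120.9]
ptr (array([240.28571429, 192.42857143]), np.int32(21)) (array([212.15625, 172.96875]), np.int32(32))
  lipframe0 mm [-12.6 115.5 120.4] 1.4
  top-only slope mm [-11.  116.  119.7]
[0.58775936 0.03373301 0.17787647] [-11.9343326   -1.52917536   3.76216465] 12.5
```

The pointer and mark agree to about 1 mm. Retracting straight out.

Request:
{"fn": "send_rows", "kwargs": {
  "series": [
    [[0.15, 0, 0], 0, 255],
    [[0.15, 0, 0], 0, 255],
    [[0.5, 0, 0], 0, 255],
    [[1, 0, 0], 0, 255],
    [[1, 0, 0], 0, 255],
    [[1, 0, 0], 0, 255],
    [[1, 0, 0], 0, 255],
    [[0.5, 0, 0], 0, 255],
    [[0, 0, 0], 0, 255],
    [[0, 0, 0], 0, 255]
  ]
}}

```text
time_s: 13.5
tool_pos: [0.4861, 0.0373, 0.1788]
tcp_rot: [0.015, 1.0, -0.0, 0.001]
ft_force: [0.6, -0.3, -0.2]
gripper_width: -0.002
grip_force: 0.0
```

```bash
python3 chk.py 8; python3 - <<'E'
from h import *
a=cv2.imread('pics/s8.png'); b=cv2.imread('pics/t8.png')
A=cv2.resize(a[150:300,150:350],(400,300),interpolation=cv2.INTER_CUBIC); B=cv2.resize(b[110:260,140:340],(400,300),interpolation=cv2.INTER_CUBIC)
cv2.imwrite('pics/c8.png',cv2.convertScaleAbs(np.hstack([A,B]),alpha=1.5))
E
```

```text
mark (array([232.92771084, 199.75903614]), np.int32(83)) (array([200.43076923, 172.13846154]), np.int32(65))
  lipframe0 mm [-10.7 142.7 119.7] 1.4
  top-only slope mm [-11.  142.8 120.9]
ptr (array([240.30434783, 192.73913043]), np.int32(23)) (array([212.2       , 172.93333333]), np.int32(30))
  lipframe0 mm [-11.9 115.5 119.7] 1.7
  top-only slope mm [-11.  115.9 119.9]
[0.48638346 0.03722341 0.17863581] [-0.24110851  0.66037778  1.29718135] 13.6
```

View pics/c8.png

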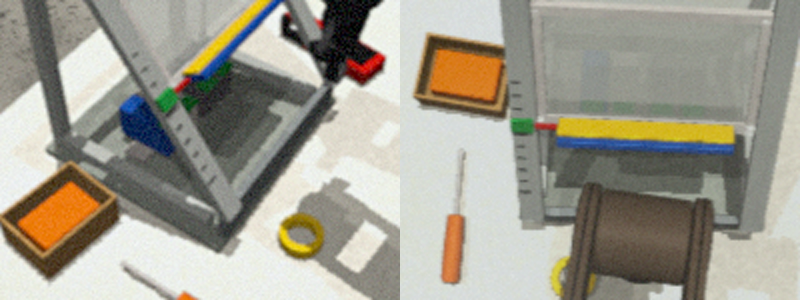

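The picture shows the red pointer level with the green clip in both views (side crop at about (180,92), top crop at about (540,126)). The arm is clear of the enclosure, and the tape, driver and carton haven't moved. Handing in.

```bash
python3 -c "
from station import arm
print(arm.sign_off())"
```

```text
the job is handed in; nothing more can be done
None
```

The window has been pushed up from beneath its lip and stays where I left it: the red pointer measures within about 1 mm of the green clip's centre, the arm is clear, and I handed the job in at about 13.6 s.

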